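Catch the soap bars from the laundromat dispenser

ROBOT

A 7-joint arm with a two-finger parallel gripper is mounted at the origin on the work surface. World frame = base frame: x ahead of the robot, y to its left, z up, the work surface at z = 0. Lengths are in m, angles in rad, forces in N, time in s.
With the tool pointing down it reaches from about 0.425 to 0.925 m from the base axis. Payload 6.8 kg.
Tool frame: the origin (TCP) lies between the finger pads; the fingertips stand r.tips_ahead ahead of it and the grasp point (between the pads) lies 5 mm behind it (r.tips_ahead is the distance from the TCP to the fingertips, in m); z points along the fingers, y is the line along which they close (so a half turn about z gives the same grasp; the last joint's range is limited). The gripper opens to 85 mm and grips with 20 to 120 N. Pads are 22 mm wide; open, the fingers measure 114 mm over their backs; the gripper's body (76 mm by 85 mm) begins 54 mm behind the grasp point. The pads swing forward as they close: fully open they stand 13 mm farther back than shut.
Start: joints at [-1.223, 0.477, 0.022, 1.555, -0.011, 1.109, -0.083], TCP at [0.297, 0.606, 0.245] pointing down, gripper open.
Joint ranges: [-2.96, 2.96], [-0.34, 2.1], [-1.41, 1.46], [0.24, 2.44], [-1.37, 4.51], [0.17, 1.92], [-2.96, 2.96]. Speed limits (rad/s): [2.39, 2.39, 3.14, 3.14, 3.14, 3.14, 3.14].

INTERFACE

Orientations are given as a rotation vector (axis times angle).
In Python, from bench import r gives the robot as it stands.
- The arm moves only by the tool move_arm, never from a script. Its argument "rows" is one flat list of numbers, 4 for each row, row after row: the shift along the tool's x, y, z in cm, then the turn about the tool's z in degrees. In form: [tx, ty, tz, twist, tx, ty, tz, twist, ...]. A call has 1 to 10 rows; each row is the pose to reach, as a shift and turn from the pose commanded when the call began, along the tool's axes at that moment; what a row does not reach only later rows make up. A row lasts 1/8 s, in which the tool goes at most 62.5 mm and 10.7 degrees, less where a joint would pass 70% of its speed; a pose out of reach is approached as far as the arm can. A call with a gripper value outside its range is refused whole. "fingers" is the opening, from 0 (shut) to 1 (fully open), set as the call begins (left out, the last holds). The fingers move at their own pace and stop on an object; "newtons" is the grip in N (left out, the last holds). Time passes only in rows, so rows that repeat a pose let the fingers close. It gives the time, the measured TCP pose, the force, the opening and the grip force at its end, in the units of the state.
- r.get_obs(): the state, without advancing time (a new reading comes with each control period).
- r.grab_frame(name): name is "scene" or "top" or "wrist"; returns the picture (400x640x3 uint8, blue, green, red); there is no depth.
- r.camera_params(name): a dict with "fx", "fy", "cx", "cy" (pixels), "world_from_camera" (4x4, takes a point from camera to world coordinates). Camera axes: x right, y down, z forward; pixel columns grow to the right and rows downward; lengths in m; the calibration is good to about 2 mm. A picture is of the moment at which its call begins: read the wrist's pose just before it. camera_params takes no time and is no camera call; for the wrist camera it gives the pose at the moment of the call.
- r.hand_in(): hands the job in; it is judged then, once.
The state is a dict: "clock": time; "joints": joint angles; "qvel": joint speeds; "tau": joint torques, N m; "tcp_pos": TCP position; "orientation": TCP orientation; "contact_force": force on the tool from outside, world axes, zero at the start; "moment": the same for the moment, N m; "grip_width": finger opening in m; "gripper_force": force on a finger pad.
Only numpy, scipy, OpenCV 4.12 (cv2) and the standard library are available. Lean on these libraries where they do the work, as an engineer would, in place of code of your own. Each camera call takes 0.05 s, during which the arm holds its last target. There are 200 camera calls.

TASK

Pick up the blue tub by its white handle, hold it up under the lip of the steel chute and push the orange paddle in with the front of the tub, so that the gate lifts and all three soap bars slide down into the tub; none may fall on the counter. Then set the tub with the bars upright on the middle of the green mat and let go. Leave the other things on the counter where they are.

Things in the scene. Friction and masses are not known exactly. Their poses are not given: they have to be found in the camera images.
- dispenser: Fixed white column, 110 mm wide, with an open steel chute. Origin on the counter below the middle of the chute's lip (low open end). +x level, from the lip into the machine; bars come out to -x. Slope 35 deg, 245 mm long, inner width 46, outer 58, floor 205 mm high at the lip (underside 200), side walls 40 mm. Column begins 90 mm behind the lip, its foot 60 mm behind; free below the lip.
- paddle (a joint): Paddle travel in m: 0 at rest, up to 0.040 pushed along the dispenser's +x. A spring returns it (2 N at rest, 5 N fully in). The orange gate across the chute, 25 mm uphill of the lip, lifts 1.6 mm per mm of travel and drops when the paddle is let go. Push in 25 to 38 mm and hold about 2 s until all bars (24 mm high) have slid out.
- paddle_face (a point): Centre of the pushed face of the orange paddle, an upright plate 70 mm wide and 65 mm high under the chute. At rest 5 mm behind the lip (dispenser +x), 127 mm above the counter: the face spans heights 95 to 160 mm. Push it with the tub's rim 40 to 55 mm below the lip: nearer to the lip, the bars can jam between chute and tub. Moves with the paddle; x axis as the dispenser's.
- tub: Open rectangular blue tub, 140 mm long (own x) by 124 mm wide (own y) by 85 mm high, walls and floor 4 mm, about 0.15 kg. Origin at the centre of the underside of the box, z up. Its handle stands out on the -x side; the +x wall is the front.
- tub_grip (a point): Grip point in the tub's white handle: 110 mm from the tub's centre along its -x, 62 mm above its underside. The handle is an upright slab 18 mm thick (own y), 42 mm high (41 to 83 mm above the underside), sticking out 68 mm from the wall; grip it across its thickness from above, firmly (40 N or more): the loaded tub weighs about 0.3 kg.
- bar1: Soap bar, cream, 60 x 38 x 24 mm, about 50 g, at first the lowest in the chute, against the gate. Origin at the centre of its underside (a 60 x 38 face); x along its length.
- bar2: Soap bar, pale green, same size and origin, the second in the queue.
- bar3: Soap bar, pale blue, same size and origin, the last in the queue.
- mat: Square green mat, 190 mm, 3 mm thick, fixed to the counter. Origin at the centre of its underside.
- detergent: White bottle with a blue cap, 72 mm across, 210 mm high; origin at the centre of its underside. Leave it alone.
- softener: Orange bottle, 64 mm across, 170 mm high; origin at the centre of its underside. Leave it alone.
- carton: Cardboard carton, 70 x 130 x 60 mm high; origin at the centre of its underside. Leave it alone.
- mug: White mug, 80 mm across, 90 mm high; origin at the centre of its underside. Leave it alone.
- coin_dish: Blue dish, 120 mm across, 25 mm high; origin at the centre of its underside. Leave it alone.
- brush: Wooden-handled hand brush, about 200 mm long, lying on the counter. Leave it alone.
Things that resemble listed ones, but are neither listed nor needed, are in the scene too. Of the things that look like the bar3, the smaller one is meant.

How it is judged:
On the way, in this order (a step that is already met when the one before it is completed fails the run):
1. the tub, held up off the counter, pushes the paddle in (at least 8 mm) (value of joint paddle above 0.008 m and contact force between tub and dispenser above 0.3 N and height (world z) of tub above 0.03 m), for 0.04 s.
2. all three bars are in the tub while it is still held at least 30 mm above the counter (x of bar1 in the frame of tub between -0.07 and 0.07 m and y of bar1 in the frame of tub between -0.062 and 0.062 m and z of bar1 in the frame of tub between 0 and 0.085 m and x of bar2 in the frame of tub between -0.07 and 0.07 m and y of bar2 in the frame of tub between -0.062 and 0.062 m and z of bar2 in the frame of tub between 0 and 0.085 m and x of bar3 in the frame of tub between -0.07 and 0.07 m and y of bar3 in the frame of tub between -0.062 and 0.062 m and z of bar3 in the frame of tub between 0 and 0.085 m and height (world z) of tub above 0.03 m), for 0.2 s.
At the end, for the whole second after the job is handed in: The tub stands upright (within 0.08 rad) and at rest on the green mat, its centre within 40 mm of the mat's centre, released, with all three bars lying still inside it (their origins between its walls and below its rim); the paddle is back at rest (within 4 mm) (x of bar1 in the frame of tub between -0.07 and 0.07 m and y of bar1 in the frame of tub between -0.062 and 0.062 m and z of bar1 in the frame of tub between 0 and 0.085 m and x of bar2 in the frame of tub between -0.07 and 0.07 m and y of bar2 in the frame of tub between -0.062 and 0.062 m and z of bar2 in the frame of tub between 0 and 0.085 m and x of bar3 in the frame of tub between -0.07 and 0.07 m and y of bar3 in the frame of tub between -0.062 and 0.062 m and z of bar3 in the frame of tub between 0 and 0.085 m and horizontal distance between tub and mat below 0.04 m and height (world z) of tub between 0 and 0.01 m and angle between tub's own z axis and vertical below 0.08 rad and linear speed of tub below 0.02 m/s and value of joint paddle below 0.004 m and linear speed of each of bar1, bar2, bar3 below 0.03 m/s); the robot touches nothing.
It fails at once if a soap bar falls on the counter ((height (world z) of bar1 below 0.05 m and (horizontal distance between bar1 and tub above 0.1 m or height (world z) of tub above 0.05 m)) or (height (world z) of bar2 below 0.05 m and (horizontal distance between bar2 and tub above 0.1 m or height (world z) of tub above 0.05 m)) or (height (world z) of bar3 below 0.05 m and (horizontal distance between bar3 and tub above 0.1 m or height (world z) of tub above 0.05 m))).
It fails at once if another thing on the counter is shifted by more than 40 mm (distance of any of detergent, softener, carton, mug, coin_dish, brush from where it was at the start of the episode above 0.04 m).
It also fails if it takes over 43 s, if anything falls off the work surface, if the arm or the gripper's body presses on something with over 40 N, if the wrist force passes 120 N, or if a joint passes its speed limit or range.

## Working session

There is one attempt and no reset: what is moved stays moved. The work goes in short steps, Python scripts to look and compute and a tool call to move; the robot and the scene stay as the last step left them, time stands still between calls to the robot, and variables do not carry over. Pictures are saved under pics/ and viewed, at most 10 in all, crops included, and the job is handed in when it is done.

Besides the shell and the picture viewer there is one more tool, called after "Emit:" by a JSON object that holds its "method" and its "body", one argument or row to a line. move_arm: Moves the arm, as the interface text tells. Its arguments: {"type":"object","properties":{"rows":{"type":"array"},"fingers":{"type":"number"},"newtons":{"type":"number"}},"required":["rows"]}

```bash
mkdir -p pics; python3 - <<'E'
from bench import r
import cv2
for n in ("scene","top"):
    cv2.imwrite(f"pics/{n}0.png",r.grab_frame(n))
    p=r.camera_params(n);print(n,p)
print(r.get_obs(),r.tips_ahead)
E
```

```text
scene {'fx': 422.70063199228736, 'fy': 422.70063199228736, 'cx': 322.1018064991573, 'cy': 195.62001897738378, 'world_from_camera': array([[ 0.71365309,  0.57993134, -0.39291083,  1.04685892],
       [ 0.70039958, -0.60020091,  0.38626324, -0.49472482],
       [-0.01181928, -0.55085253, -0.8345189 ,  1.15208371],
       [ 0.        ,  0.        ,  0.        ,  1.        ]])}
top {'fx': 386.8936297865291, 'fy': 386.8936297865291, 'cx': 319.43084352058827, 'cy': 198.54813052619238, 'world_from_camera': array([[-0.01695344, -0.9944926 ,  0.10342655,  0.44487784],
       [-0.999839  ,  0.01747044,  0.00409479, -0.01351474],
       [-0.00587915, -0.10334048, -0.99462866,  1.3406949 ],
       [ 0.        ,  0.        ,  0.        ,  1.        ]])}
{'clock': 0.1, 'joints': array([-1.22311485,  0.47772746,  0.0223618 ,  1.55632222, -0.01151793,
        1.10932213, -0.08310516]), 'qvel': array([ 6.73172601e-05,  3.15337200e-04,  5.22107916e-04, -4.63258243e-03,
       -4.34699707e-04,  7.26334535e-05, -2.23824215e-04]), 'tau': array([ 3.61720617e-03, -5.97764111e+01,  1.61308195e+00, -2.81951076e+01,
        1.26834575e-02,  5.04514479e-03, -3.22596759e-05]), 'tcp_pos': array([0.29690298, 0.60563526, 0.2444294 ]), 'orientation': array([-7.09714578e-01, -3.06010727e+00,  2.56006707e-03]), 'contact_force': array([-0.45116786, -0.18700129, -0.40882134]), 'moment': array([ 0.05587287,  0.07299618, -0.00630954]), 'gripper_force': 0.0, 'grip_width': 0.08539013285757824} 0.014
```

View pics/scene0.png

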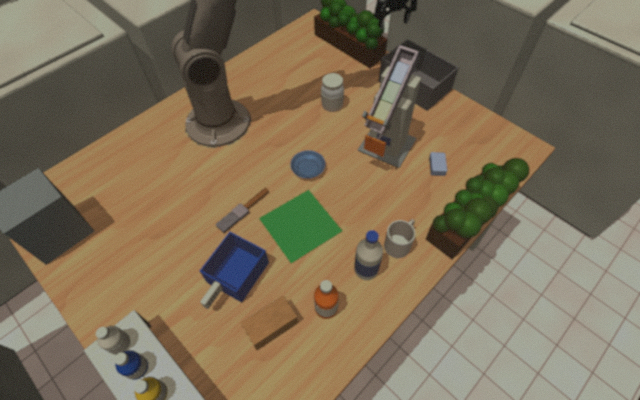

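View pics/top0.png

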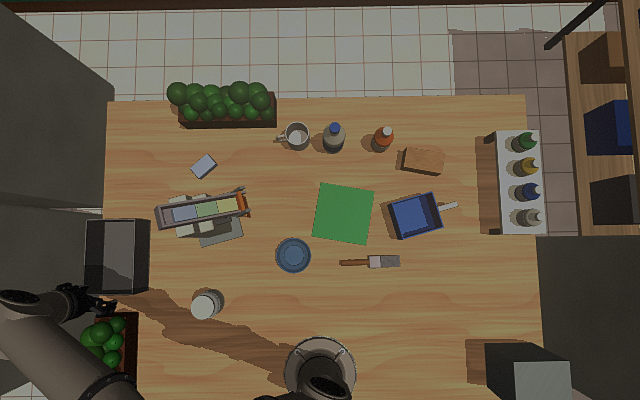

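Top view: the tub is at (415,217) with its handle at (450,205), the mat at (343,213), and the chute lip and gate at (247,200). The pale blue candidates are the bar in the chute at (180,213) and a larger block on the counter at (204,165). The one in the chute fits, since it is smaller and third in the queue. I'll confirm that in the enlarged crops.

```bash
python3 - <<'E'
import cv2,numpy as np
t=cv2.imread("pics/top0.png");s=cv2.imread("pics/scene0.png")
def c(i,x,y,w=100,h=75): return cv2.resize(i[y:y+h,x:x+w],(400,300),interpolation=cv2.INTER_CUBIC)
o=np.vstack([np.hstack([c(t,155,160),c(t,375,175)]),np.hstack([c(s,350,95),c(s,185,230)])])
o=cv2.convertScaleAbs(o,alpha=1.5)
cv2.imwrite("pics/crops.png",o)
E
```

```text
(no output)
```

View pics/crops.png

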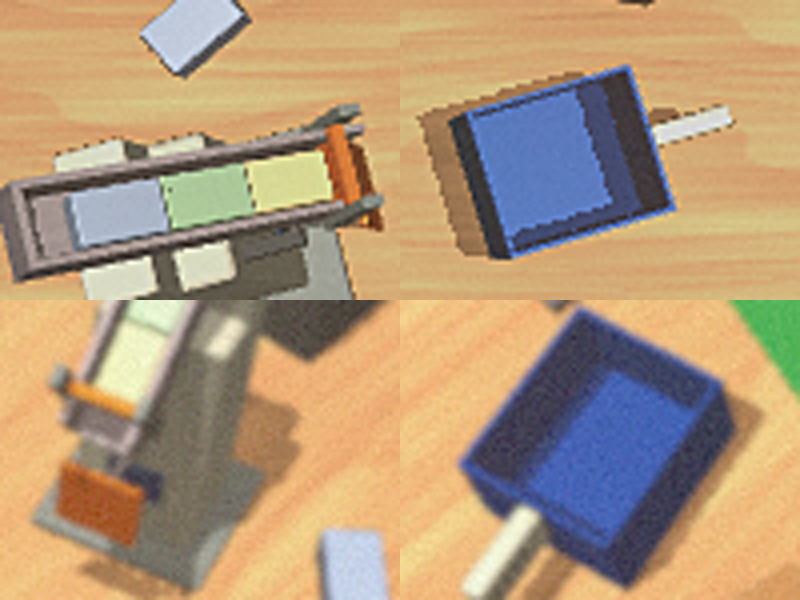

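```bash
cat > geo.py <<'E'
from bench import r
import numpy as np,cv2
from scipy.optimize import least_squares
P={n:r.camera_params(n) for n in("top","scene")}
def proj(n,X):
    p=P[n];T=np.linalg.inv(p["world_from_camera"]);c=np.atleast_2d(X)@T[:3,:3].T+T[:3,3]
    return c[:,:2]/c[:,2:]*[p["fx"],p["fy"]]+[p["cx"],p["cy"]]
def W(q,L):
    L=np.atleast_2d(L);c,s=np.cos(q[2]),np.sin(q[2])
    return np.c_[q[0]+c*L[:,0]-s*L[:,1],q[1]+s*L[:,0]+c*L[:,1],L[:,2]]
def fit(obs,q0):
    f=lambda q:np.concatenate([(proj(n,W(q,L))-px).ravel() for n,L,px in obs])
    s=least_squares(f,q0,loss="soft_l1");print(np.round(s.x,4),"deg",np.degrees(s.x[2]).round(2),np.round(f(s.x).reshape(-1,2),1).tolist());return s.x
E
cat > m.py <<'E'
from geo import *
A=lambda l:np.array(l,float)
tp=lambda l,o,k:(A(l)-o)/4+k
h=.085
tub=fit([("top",A([[.07,-.062,h],[-.07,-.062,h],[-.07,.062,h],[.07,.062,h]]),tp([[468,113],[630,68],[675,210],[513,258]],[400,0],[375,175])),
 ("scene",A([[.07,.062,h],[.07,-.062,h],[-.07,.062,h]]),tp([[580,310],[722,383],[465,463]],[400,300],[185,230]))],[.4,-.25,1.8])
pad=A([[.005,.035,.16],[.005,-.035,.16],[.005,-.035,.095],[.005,.035,.095]])
s5=np.radians(35);e=A([.245*np.cos(s5)-.04*np.sin(s5),0,.205+.245*np.sin(s5)+.04*np.cos(s5)])
ends=A([e-[0,.029,0],e+[0,.029,0]])
lip=A([[0,.029,.2],[0,-.029,.2]])
O=[("scene",pad,tp([[62,462],[143,490],[137,545],[57,515]],[0,300],[350,95])),("scene",lip,tp([[68,424],[133,448]],[0,300],[350,95]))]
d0=fit(O,[.4,.2,1.5])
d=fit(O+[("top",ends,tp([[3,187],[18,280]],[0,0],[155,160]))],d0)
im=cv2.imread("pics/top0.png")
g=cv2.inRange(im,(0,90,0),(90,200,90));g[:,:300]=0;g[:,390:]=0;g[:170]=0;g[260:]=0
c=max(cv2.findContours(g,0,2)[0],key=cv2.contourArea);b=cv2.boxPoints(cv2.minAreaRect(c));b=b.round(1);print("mat px",b.tolist())
Lm=A([[a*.095,bb*.095,.003] for a,bb in((1,1),(1,-1),(-1,-1),(-1,1))])
p=P["top"];w=[]
for u in b:
    ray=p["world_from_camera"][:3,:3]@A([(u[0]-p["cx"])/p["fx"],(u[1]-p["cy"])/p["fy"],1]);o=p["world_from_camera"][:3,3];w.append(o+ray*(.003-o[2])/ray[2])
print("mat",np.mean(w,0).round(4),np.round(w,3).tolist())
grip=W(tub,[-.110,0,.062]);print("grip",grip)
o=r.get_obs();R=cv2.Rodrigues(o["orientation"])[0];print("tcp",o["tcp_pos"],R.round(3).tolist())
# unknown small things: world pos at z=0 for carton, mug etc
for nm,u,z in(("deterg",(333,145),.05),("soft",(382,142),.05),("mug",(298,137),.09),("carton",(423,160),.06),("brush",(384,262),.01),("dish",(293,255),.02)):
    ray=p["world_from_camera"][:3,:3]@A([(u[0]-p["cx"])/p["fx"],(u[1]-p["cy"])/p["fy"],1]);x=p["world_from_camera"][:3,3];print(nm,(x+ray*(z-x[2])/ray[2]).round(3))
E
python3 m.py
```

```text
[ 0.5167 -0.3257  1.8262] deg 104.63 [[-0.7, -0.9], [-0.0, -1.2], [0.2, -0.0], [-0.8, -0.3], [-0.6, -1.2], [-0.3, -0.2], [-2.8, 0.1]]
[0.5515 0.2247 1.8548] deg 106.27 [[-0.3, -1.0], [0.2, -0.0], [-0.6, -0.4], [-0.6, -0.8], [0.2, 1.4], [1.7, 2.1]]
[0.5513 0.2245 1.8473] deg 105.84 [[-0.4, -1.1], [0.1, 0.0], [-0.8, -0.4], [-0.6, -0.8], [0.2, 1.3], [1.6, 2.1], [-1.3, 0.4], [0.7, -0.6]]
mat px [[311.20001220703125, 235.89999389648438], [320.20001220703125, 181.89999389648438], [374.3999938964844, 190.89999389648438], [365.3999938964844, 244.89999389648438]]
mat [ 0.5316 -0.088   0.003 ] [[0.455, 0.023, 0.003], [0.642, -0.012, 0.003], [0.607, -0.2, 0.003], [0.421, -0.163, 0.003]]
grip [[ 0.5445036  -0.43211458  0.062     ]]
tcp [0.29690298 0.60563526 0.2444294 ] [[-0.898, 0.44, -0.001], [0.44, 0.898, -0.002], [-0.0, -0.002, -1.0]]
deterg [ 0.761 -0.057  0.05 ]
soft [ 0.769 -0.224  0.05 ]
mug [0.781 0.059 0.09 ]
carton [ 0.702 -0.358  0.06 ]
brush [ 0.363 -0.224  0.01 ]
dish [0.392 0.085 0.02 ]
```

```bash
sed -i 's|tp=lambda l,o,k:.*|tp=lambda l,o,k:(A(l)-o+.5)/4-.5+k|' m.py
cat > go.py <<'E'
# print tool-frame shift (cm) and twist (deg) to reach a world pose
from bench import r
import numpy as np,cv2
def rel(p,yaw_y=None):
    o=r.get_obs();R=cv2.Rodrigues(o["orientation"])[0]
    d=R.T@(np.array(p)-o["tcp_pos"])*100
    t=0
    if yaw_y is not None:
        t=np.degrees(np.arctan2(R[1,1],R[0,1]))-yaw_y; t=(t+90)%180-90
    print(np.round(d,2),"twist",round(t,2),"tcp",o["tcp_pos"].round(4),"F",o["contact_force"].round(1),"t",round(o["clock"],2),"w",round(o["grip_width"],4),"gf",round(o["gripper_force"],1))
E
python3 m.py | head -3; python3 -c "
from go import *
rel([.43,.1,.30],14.6);rel([.545,-.432,.2],14.6)"
```

```text
[ 0.5168 -0.325   1.8306] deg 104.89 [[-0.5, -0.5], [0.0, -0.9], [0.4, 0.2], [-0.6, 0.1], [-0.1, -0.9], [0.3, -0.1], [-2.2, 0.5]]
[0.5497 0.2251 1.855 ] deg 106.28 [[-0.3, -1.0], [0.2, -0.1], [-0.6, -0.4], [-0.5, -0.8], [0.2, 1.4], [1.7, 2.1]]
[0.5495 0.2248 1.8321] deg 104.97 [[-0.3, -1.2], [-0.0, 0.2], [-0.8, -0.2], [-0.5, -0.9], [0.2, 1.2], [1.5, 2.2], [-1.1, 0.4], [0.5, -0.5]]
[-34.21 -39.55  -5.49] twist 49.29 tcp [0.2969 0.6056 0.2444] F [-0.5 -0.2 -0.4] t 0.1 w 0.0854 gf 0.0
[-67.95 -82.24   4.59] twist 49.29 tcp [0.2969 0.6056 0.2444] F [-0.5 -0.2 -0.4] t 0.1 w 0.0854 gf 0.0
```

Emit:
{"method": "move_arm", "body": {
  "rows": [-3.8, -4.4, -2, 5, -7.6, -8.8, -4, 10, -11.4, -13.2, -5.5, 15, -15.2, -17.6, -5.5, 20, -19, -22, -5.5, 25, -22.8, -26.4, -5.5, 30, -26.6, -30.8, -5.5, 35, -30.4, -35.2, -5.5, 40, -34.2, -39.5, -5.5, 45, -34.2, -39.5, -5.5, 49.3],
  "fingers": 1
}}

```text
clock: 1.35
tcp_pos: [0.4308, 0.0962, 0.3003]
orientation: [1.935, 2.475, -0.001]
contact_force: [0.1, 1.3, -0.8]
grip_width: 0.0855
gripper_force: 0.0
```

```bash
python3 -c "
from go import *
rel([.545,-.432,.2],14.9)"
```

```text
[-54.01  -1.67  10.05] twist -0.93 tcp [0.4308 0.0962 0.3003] F [ 0.1  1.3 -0.8] t 1.35 w 0.0855 gf 0.0
```

Emit:
{"method": "move_arm", "body": {
  "rows": [-6, -0.2, 1, -0.5, -12, -0.4, 2, -0.5, -18, -0.6, 3, -0.5, -24, -0.8, 4, -0.5, -30, -1, 5, -0.5, -36, -1.1, 6, -0.5, -42, -1.3, 7.5, -0.5, -48, -1.5, 9, -0.5, -54, -1.7, 10, -0.5, -54, -1.7, 10, -0.5]
}}

```text
clock: 2.6
tcp_pos: [0.5473, -0.4311, 0.1982]
orientation: [-1.917, -2.487, 0.006]
contact_force: [-0.1, 0.2, 0.1]
grip_width: 0.0857
gripper_force: 0.0
```

```bash
python3 - <<'E'
from go import *
rel([.545,-.432,.057],14.9)
p=r.camera_params("wrist");f=r.grab_frame("wrist");cv2.imwrite("pics/w1.png",f)
np.save("w1.npy",p["world_from_camera"]);print(p)
E
```

```text
[-1.000e-02 -1.800e-01  1.412e+01] twist -0.17 tcp [ 0.5473 -0.4311  0.1982] F [-0.1  0.2  0.1] t 2.6 w 0.0857 gf 0.0
{'fx': 327.051415887319, 'fy': 327.051415887319, 'cx': 322.48201688576864, 'cy': 201.6876827712811, 'world_from_camera': array([[ 0.96692409,  0.24613894,  0.06688362,  0.53129578],
       [ 0.25501835, -0.92794378, -0.27181977, -0.36307166],
       [-0.00484119,  0.27988564, -0.96002114,  0.32678693],
       [ 0.        ,  0.        ,  0.        ,  1.        ]])}
```

View pics/w1.png

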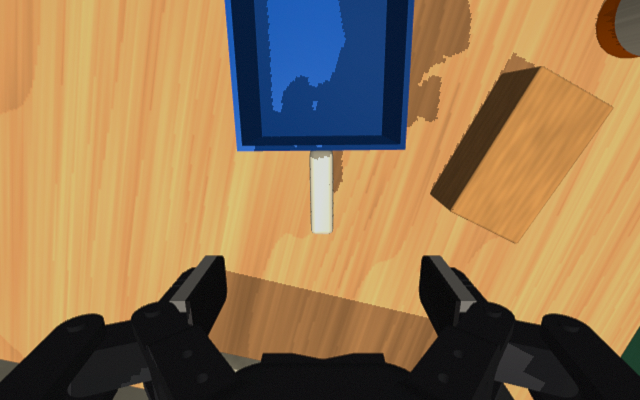

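The wrist view shows the tub's rear rim corners at (237,151) and (405,150). The handle runs from (320,151) to its end at (322,233), so I can refine the grip from these.

```bash
python3 - <<'E'
from go import *
T=np.load("w1.npy");p=r.camera_params("wrist")
def at(u,z):
    d=T[:3,:3]@[(u[0]-p["cx"])/p["fx"],(u[1]-p["cy"])/p["fy"],1];return T[:3,3]+d*(z-T[2,3])/d[2]
a,b=at((237,151),.085),at((405.5,150),.085);c=at((322,233),.083);h0=at((320.5,153),.083)
print(a,b,np.linalg.norm(a-b),np.degrees(np.arctan2(*(b-a)[1::-1])),c,h0,np.linalg.norm(c-h0))
m=(a+b)/2; y=(b-a)/np.linalg.norm(b-a); x=np.array([-y[1],y[0],0]); 
print("grip from rim",m-.04*x,"from end",c+.028*x,"centre",m+.07*x)
g=m-.04*x
rel([g[0],g[1],.057],np.degrees(np.arctan2(y[1],y[0])))
E
```

```text
[ 0.47725308 -0.41003724  0.085     ] [ 0.59704589 -0.37760386  0.085     ] 0.12410576912373472 15.149386063407011 [ 0.55455182 -0.45738663  0.083     ] [ 0.53722982 -0.39598283  0.083     ] 0.063800303414448
grip from rim [ 0.54760295 -0.43243045  0.085     ] from end [ 0.54723439 -0.4303597   0.083     ] centre [ 0.51885593 -0.3262532   0.085     ]
[-0.4  -0.13 14.17] twist -0.27 tcp [ 0.5483 -0.4282  0.1987] F [0.2 0.7 0.2] t 2.65 w 0.0854 gf 0.0
```

Emit:
{"method": "move_arm", "body": {
  "rows": [-0.2, -0.1, 4, -0.2, -0.2, -0.1, 8, -0.2, -0.2, -0.1, 12, -0.2, -0.2, -0.1, 14.1, -0.2, -0.2, -0.1, 14.1, -0.2]
}}

```text
clock: 3.28
tcp_pos: [0.5492, -0.4266, 0.0583]
orientation: [-1.903, -2.496, -0.001]
contact_force: [1.0, 0.1, 0.1]
grip_width: 0.0858
gripper_force: 0.0
```

Emit:
{"method": "move_arm", "body": {
  "rows": [0, 0, 0, 0, 0, 0, 0, 0, 0, 0, 0, 0, 0, 0, 0, 0, 0, 0, 0, 0, 0, 0, 0, 0],
  "fingers": 0,
  "newtons": 80
}}

```text
clock: 4.03
tcp_pos: [0.5495, -0.4287, 0.06]
orientation: [1.906, 2.496, -0.0]
contact_force: [-1.2, -0.0, 6.1]
grip_width: 0.017
gripper_force: 78.2
```

```bash
python3 - <<'E'
from go import *
for _ in range(2):
    rel([.547,-.432,.057]); cv2.imwrite("pics/s2.png",r.grab_frame("scene"))
E
```

```text
[-0.25 -0.33  0.3 ] twist 0 tcp [ 0.5495 -0.4287  0.06  ] F [-1.2 -0.   6.1] t 4.03 w 0.017 gf 78.2
[-0.25 -0.33  0.3 ] twist 0 tcp [ 0.5496 -0.4287  0.06  ] F [-1.3  0.2  6.1] t 4.08 w 0.0173 gf 78.2
```

```bash
python3 -c "
from go import *
rel([.605,.0236,.130],15.5)"
```

```text
[42.17 17.27 -7.03] twist -0.23 tcp [ 0.5496 -0.4287  0.06  ] F [-1.1  0.1  5.7] t 4.12 w 0.0169 gf 78.2
```

Emit:
{"method": "move_arm", "body": {
  "rows": [0, 0, -2.5, 0, 0, 0, -5, 0, 2, 1, -7, 0, 6, 2.5, -7, 0, 11, 4.5, -7, 0, 16, 6.5, -7, 0, 21, 8.5, -7, 0, 26, 10.5, -7, 0, 31, 12.5, -7, 0, 35, 14.5, -7, 0]
}}

```text
clock: 5.38
tcp_pos: [0.5966, -0.0496, 0.1288]
orientation: [-1.904, -2.498, 0.0]
contact_force: [0.4, -0.1, -2.1]
grip_width: 0.0174
gripper_force: 78.2
```

Emit:
{"method": "move_arm", "body": {
  "rows": [3, 1.2, 0, 0, 5.5, 2.2, 0, 0, 7.1, 2.8, 0, 0, 7.1, 2.8, 0, 0, 7.1, 2.8, 0, 0]
}}

```text
clock: 6.0
tcp_pos: [0.6051, 0.0219, 0.1293]
orientation: [1.908, 2.495, -0.001]
contact_force: [0.6, 0.1, -1.5]
grip_width: 0.0168
gripper_force: 78.2
```

```bash
python3 - <<'E'
from go import *
rel([.605,.0236,.130],15.5)
fs=[r.grab_frame(n) for n in("top","scene","wrist")]
c=lambda i,x,y,w,h:cv2.resize(i[y:y+h,x:x+w],(400,300),interpolation=cv2.INTER_CUBIC)
o=np.vstack([np.hstack([c(fs[0],200,160,100,75),c(fs[1],325,95,100,75)]),np.hstack([c(fs[2],0,0,640,400),c(fs[2],160,0,320,200)])])
cv2.imwrite("pics/pre.png",cv2.convertScaleAbs(o,alpha=1.4))
np.save("w2.npy",r.camera_params("wrist")["world_from_camera"])
for n,f in zip("tsw",fs):cv2.imwrite(f"pics/pre_{n}.png",f)
rel([.605,.0236,.130],15.5)
E
```

```text
[ 0.17  0.04 -0.07] twist -0.31 tcp [0.6051 0.0219 0.1293] F [ 0.6  0.1 -1.5] t 6.0 w 0.0168 gf 78.2
[ 0.17  0.03 -0.06] twist -0.34 tcp [0.6052 0.0219 0.1294] F [-0.1 -0.5 -0.8] t 6.15 w 0.0168 gf 78.2
```

View pics/pre.png

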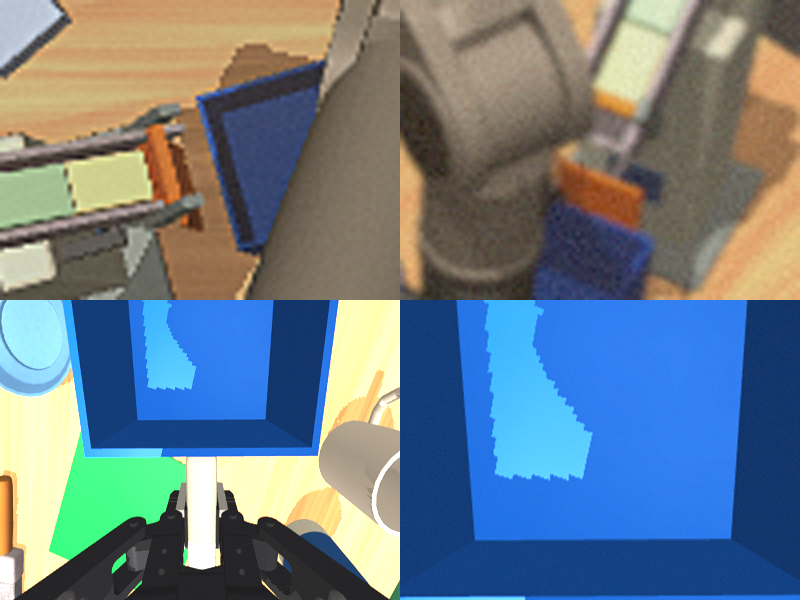

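Top crop: the tub's front rim corners are at (198,98) and (240,248), and it sits square in front of the paddle. I'll check that against the dispenser frame.

```bash
python3 - <<'E'
from geo import *
p=P["top"];T=p["world_from_camera"]
def at(u,z):
    d=T[:3,:3]@[(u[0]-p["cx"])/p["fx"],(u[1]-p["cy"])/p["fy"],1];return T[:3,3]+d*(z-T[2,3])/d[2]
k=lambda u:((u[0]+.5)/4-.5+200,(u[1]+.5)/4-.5+160)
a,b=at(k((198,98)),.155),at(k((240,248)),.155)
for yaw in(105,106.3):
    c,s=np.cos(np.radians(yaw)),np.sin(np.radians(yaw))
    f=lambda w:np.round([c*(w[0]-.5495)+s*(w[1]-.225),-s*(w[0]-.5495)+c*(w[1]-.225)],4)
    print(yaw,f(a),f(b),np.linalg.norm(a-b),"tubyaw",np.degrees(np.arctan2(*(a-b)[1::-1]))+90)
    # predicted lip corner pixels in crop
    q=[.5495,.225,np.radians(yaw)]
    for L in([-.0229,.029,.2378],[-.0229,-.029,.2378],[.005,.035,.16],[.005,-.035,.16]): print((proj("top",W(q,L))[0]-[200,160])*4+1.5)
E
```

```text
105 [-0.0336 -0.0608] [-0.0347  0.0603] 0.12102600802790961 tubyaw 105.54118977466477
[194.1897428  205.40622094]
[173.4847684  127.98564729]
[180.19845566 230.24929402]
[156.91770291 142.73889045]
106.3 [-0.035 -0.06 ] [-0.0334  0.061 ] 0.12102600802790961 tubyaw 105.54118977466477
[194.88125175 204.44827134]
[172.41080223 127.55867867]
[181.23866778 230.09399852]
[155.96173179 143.17373884]
```

Emit:
{"method": "move_arm", "body": {
  "rows": [2, 0, 0, 0, 3.2, 0, 0, 0, 3.2, 0, 0, 0, 3.2, 0, 0, 0]
}}

```text
clock: 6.65
tcp_pos: [0.5969, 0.0541, 0.1294]
orientation: [1.906, 2.497, -0.0]
contact_force: [0.2, -1.2, 0.1]
grip_width: 0.0172
gripper_force: 78.3
```

Emit:
{"method": "move_arm", "body": {
  "rows": [1.2, 0, 0, 0, 2.5, 0, 0, 0, 3.8, 0, 0, 0, 3.8, 0, 0, 0, 3.8, 0, 0, 0, 3.8, 0, 0, 0]
}}

```text
clock: 7.4
tcp_pos: [0.5867, 0.0891, 0.1289]
orientation: [1.907, 2.494, -0.004]
contact_force: [1.2, -8.8, -2.7]
grip_width: 0.0171
gripper_force: 82.0
```

```bash
python3 - <<'E'
from go import *
rel([.605,.0236,.130],15.5)
fs=[r.grab_frame(n) for n in("top","scene","wrist")]
c=lambda i,x,y,w,h:cv2.resize(i[y:y+h,x:x+w],(400,300),interpolation=cv2.INTER_CUBIC)
o=np.vstack([np.hstack([c(fs[0],180,160,100,75),c(fs[1],325,75,120,90)]),np.hstack([c(fs[2],0,0,640,400),c(fs[2],160,0,320,200)])])
cv2.imwrite("pics/push.png",cv2.convertScaleAbs(o,alpha=1.4))
E
```

```text
[-6.8   0.05 -0.09] twist -0.32 tcp [0.5867 0.0891 0.1289] F [ 1.2 -8.8 -2.7] t 7.4 w 0.0171 gf 82.0
```

View pics/push.png

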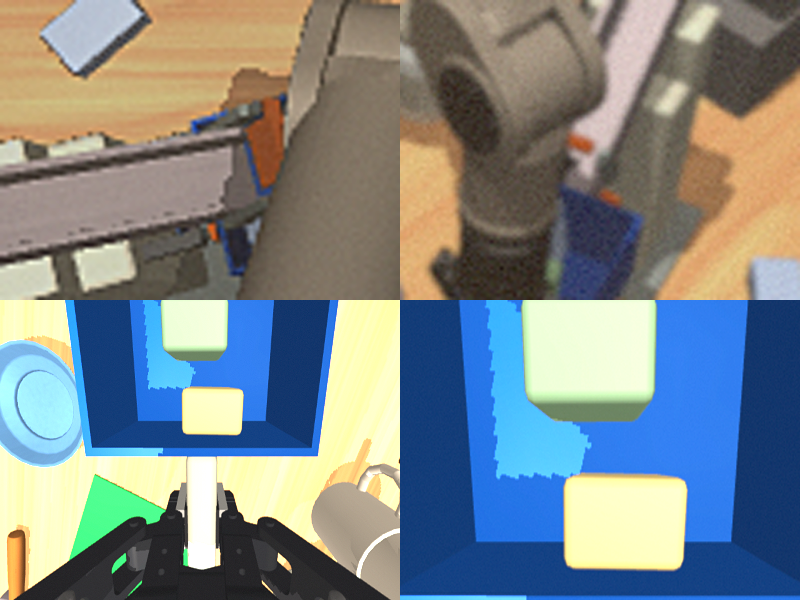

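The chute already looks empty. The cream bar is in the tub and the pale green one is arriving. The pale blue one is probably hidden behind the frame's upper edge. I'll hold the push a bit longer.

Emit:
{"method": "move_arm", "body": {
  "rows": [0, 0, 0, 0, 0, 0, 0, 0, 0, 0, 0, 0, 0, 0, 0, 0, 0, 0, 0, 0, 0, 0, 0, 0, 0, 0, 0, 0, 0, 0, 0, 0, 0, 0, 0, 0, 0, 0, 0, 0]
}}

```text
clock: 8.8
tcp_pos: [0.5865, 0.0892, 0.1289]
orientation: [1.907, 2.494, -0.004]
contact_force: [0.6, -9.8, -3.3]
grip_width: 0.0171
gripper_force: 82.0
```

```bash
python3 - <<'E'
from go import *
rel([.605,.0236,.130],15.5)
fs=[r.grab_frame(n) for n in("top","scene","wrist")]
c=lambda i,x,y,w,h:cv2.resize(i[y:y+h,x:x+w],(400,300),interpolation=cv2.INTER_CUBIC)
o=np.vstack([np.hstack([c(fs[0],150,160,120,90),c(fs[1],325,75,120,90)]),np.hstack([c(fs[2],0,0,640,400),c(fs[2],160,0,320,200)])])
cv2.imwrite("pics/push2.png",cv2.convertScaleAbs(o,alpha=1.4))
E
```

```text
[-6.81  0.07 -0.09] twist -0.3 tcp [0.5865 0.0892 0.1289] F [ 0.6 -9.8 -3.3] t 8.8 w 0.0171 gf 82.0
```

View pics/push2.png

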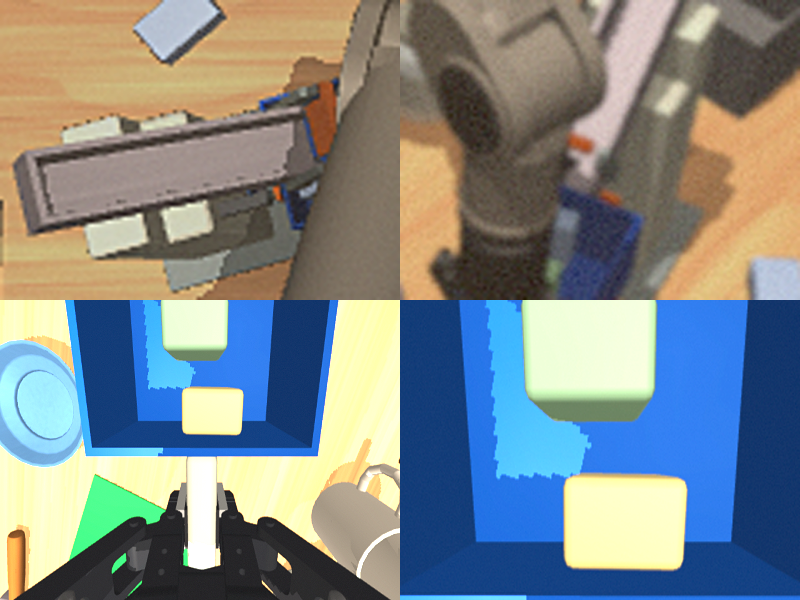

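The chute is empty and the cream and green bars are in the tub. The pale blue bar shows in the scene crop at (565,220), near the lip, and I need to look closer.

```bash
python3 - <<'E'
from go import *
s=r.grab_frame("scene");w=r.grab_frame("wrist");t=r.grab_frame("top")
c=lambda i,x,y,w,h,W,H:cv2.resize(i[y:y+h,x:x+w],(W,H),interpolation=cv2.INTER_CUBIC)
o=np.hstack([c(s,365,110,40,60,400,600),np.vstack([c(w,190,0,270,200,400,300),c(t,215,175,48,36,400,300)])])
cv2.imwrite("pics/close.png",cv2.convertScaleAbs(o,alpha=1.6))
E
```

```text
(no output)
```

View pics/close.png

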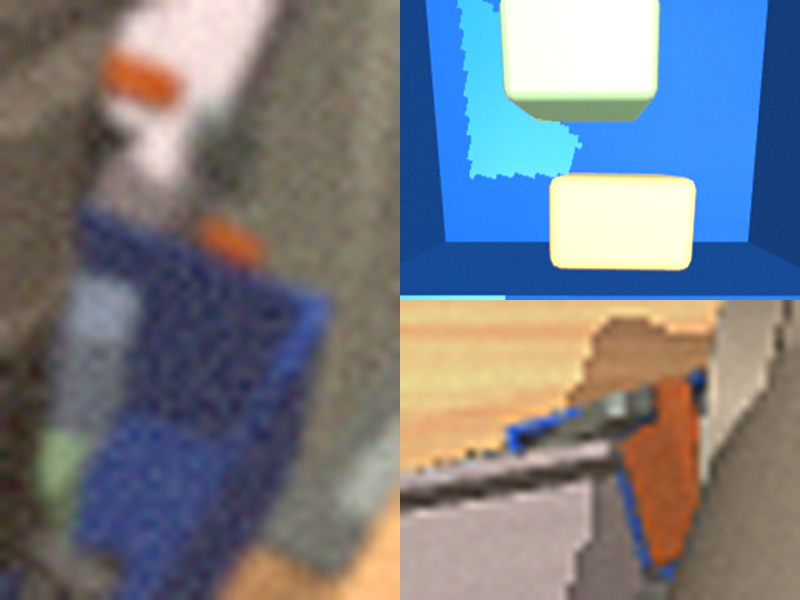

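In the scene crop the pale blue bar is inside the tub, at about (100,330), below the front rim and leaning on the front wall. All three bars are in, so I'll back off straight and gently.

Emit:
{"method": "move_arm", "body": {
  "rows": [-0.8, 0, 0, 0, -2, 0, 0, 0, -3.5, 0, 0, 0, -5, 0, 0, 0, -6.5, 0, 0, 0, -8, 0, 0, 0, -9.5, -0.5, 0, 0, -11, -1.5, 0, 0, -12.5, -2.5, 0, 0, -14, -3.5, 0, 0]
}}

```text
clock: 10.35
tcp_pos: [0.5893, -0.0545, 0.1293]
orientation: [-1.907, -2.497, 0.0]
contact_force: [0.7, 1.0, -2.9]
grip_width: 0.0173
gripper_force: 82.1
```

Emit:
{"method": "move_arm", "body": {
  "rows": [-1.7, -0.9, 0, 0, -3.7, -2, 0, 0, -6, -3.3, 0, 0, -8.3, -4.5, 0, 0, -10.2, -5.5, 0, 0, -11.5, -6.2, 0, 0, -12.3, -6.5, 0, 0, -12.5, -6.5, 0, 0, -12.5, -6.5, 0, 0, -12.5, -6.5, 0, 0]
}}

```text
clock: 11.6
tcp_pos: [0.5605, -0.19, 0.1292]
orientation: [-1.904, -2.498, -0.0]
contact_force: [-0.6, 0.1, -2.8]
grip_width: 0.0169
gripper_force: 82.1
```

```bash
python3 - <<'E'
from go import *
rel([.5607,-.193,.063],15.5)
fs=[r.grab_frame(n) for n in("top","scene","wrist")]
c=lambda i,x,y,w,h:cv2.resize(i[y:y+h,x:x+w],(400,300),interpolation=cv2.INTER_CUBIC)
o=np.vstack([np.hstack([c(fs[0],280,150,132,99),c(fs[1],220,150,160,120)]),np.hstack([c(fs[2],0,0,640,400),c(fs[1],325,75,120,90)])])
cv2.imwrite("pics/mat.png",cv2.convertScaleAbs(o,alpha=1.4))
np.save("w3.npy",r.camera_params("wrist")["world_from_camera"])
E
```

```text
[-0.3  -0.06  6.62] twist -0.14 tcp [ 0.5605 -0.19    0.1292] F [-0.6  0.1 -2.8] t 11.6 w 0.0169 gf 82.1
```

View pics/mat.png

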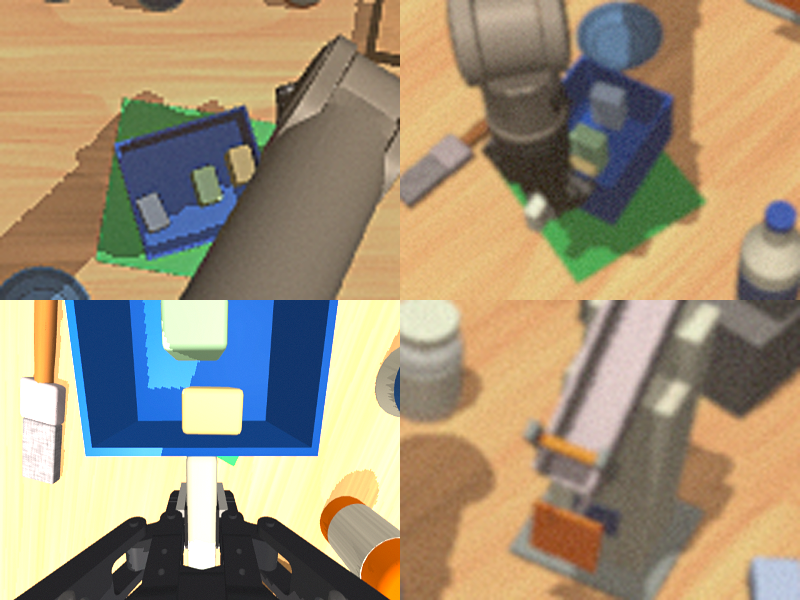

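All three bars are in the tub, the paddle is back out and the tub is over the mat. I'll lower it.

Emit:
{"method": "move_arm", "body": {
  "rows": [-0.2, 0, 1.2, 0, -0.3, 0, 2.6, 0, -0.3, 0, 4, 0, -0.3, 0, 5, 0, -0.3, 0, 5.7, 0, -0.3, 0, 6.2, 0, -0.3, 0, 6.4, 0, -0.3, 0, 6.4, 0]
}}

```text
clock: 12.75
tcp_pos: [0.5611, -0.1939, 0.0654]
orientation: [1.906, 2.497, 0.0]
contact_force: [-0.3, -0.4, -2.5]
grip_width: 0.0172
gripper_force: 82.1
```

Emit:
{"method": "move_arm", "body": {
  "rows": [0, 0, 0.15, 0, 0, 0, 0.15, 0, 0, 0, 0.15, 0]
}}

```text
clock: 13.12
tcp_pos: [0.5614, -0.194, 0.0642]
orientation: [1.906, 2.496, 0.001]
contact_force: [1.1, -0.8, 0.5]
grip_width: 0.0168
gripper_force: 82.6
```

Emit:
{"method": "move_arm", "body": {
  "rows": [0, 0, 0.05, 0, 0, 0, 0.05, 0]
}}

```text
clock: 13.38
tcp_pos: [0.5614, -0.1942, 0.0637]
orientation: [1.906, 2.496, 0.0]
contact_force: [0.8, -1.8, 2.8]
grip_width: 0.0171
gripper_force: 82.8
```

Emit:
{"method": "move_arm", "body": {
  "rows": [0, 0, 0, 0, 0, 0, 0, 0, 0, 0, 0, 0, 0, 0, 0, 0, 0, 0, 0, 0, 0, 0, 0, 0],
  "fingers": 1
}}

```text
clock: 14.12
tcp_pos: [0.561, -0.1938, 0.0633]
orientation: [-1.906, -2.497, 0.0]
contact_force: [0.6, -0.3, 0.1]
grip_width: 0.0854
gripper_force: 0.0
```

Emit:
{"method": "move_arm", "body": {
  "rows": [0, 0, -1.5, 0, 0, 0, -4, 0, 0, 0, -8, 0, 0, 0, -12, 0, -4, 0, -16, 0, -8, 0, -18, 0, -12, 0, -18, 0, -12, 0, -18, 0, -12, 0, -18, 0]
}}

```text
clock: 15.25
tcp_pos: [0.5924, -0.309, 0.2435]
orientation: [-1.906, -2.497, -0.001]
contact_force: [-0.1, -0.0, -0.7]
grip_width: 0.0853
gripper_force: 0.0
```

```bash
python3 - <<'E'
from go import *
rel([.5607,-.193,.063],15.5)
fs=[r.grab_frame(n) for n in("top","scene","wrist")]
c=lambda i,x,y,w,h:cv2.resize(i[y:y+h,x:x+w],(400,300),interpolation=cv2.INTER_CUBIC)
o=np.vstack([np.hstack([c(fs[0],280,150,132,99),c(fs[1],220,150,160,120)]),np.hstack([c(fs[2],0,0,640,400),c(fs[1],325,75,120,90)])])
cv2.imwrite("pics/end.png",cv2.convertScaleAbs(o,alpha=1.4))
E
```

```text
[ 1.201e+01 -1.000e-02  1.806e+01] twist -0.22 tcp [ 0.5924 -0.309   0.2435] F [-0.1 -0.  -0.7] t 15.25 w 0.0853 gf 0.0
```

View pics/end.png

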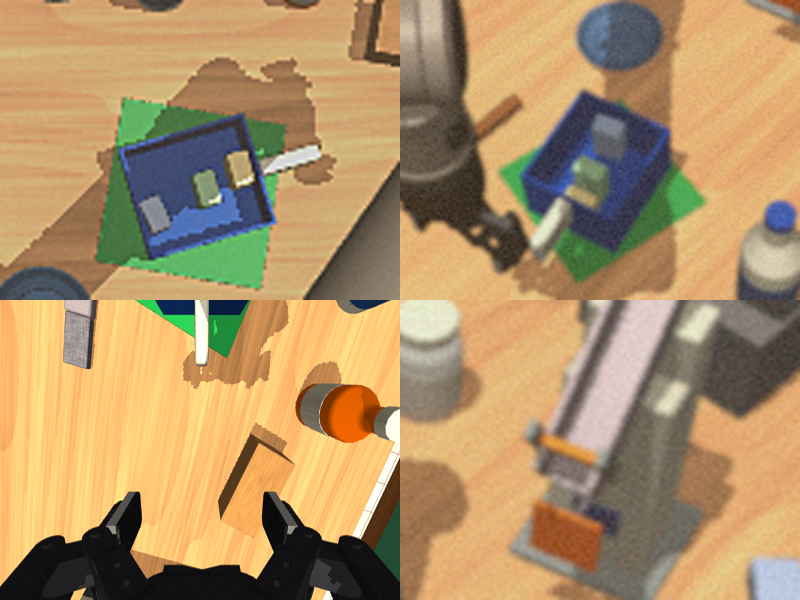

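The tub stands centred on the mat with the three bars inside. The gripper is clear and the paddle is back at rest, so I'm handing in.

```bash
python3 -c "
from bench import r
print(r.hand_in())"
```

```text
the job is handed in; nothing more can be done
None
```

I handed the job in at about 15 s: the tub stands released on the middle of the green mat with all three soap bars inside, the paddle is back at rest and nothing else was touched; no verdict came back.

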